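# Find the heavy side of a rotor on its balancing stand

## Robot

A 6-joint arm with a two-finger parallel gripper is mounted at the origin on a cart in front of the work surface, level with it; the furniture and walls round the work are solid. World frame = base frame: x ahead of the robot, y to its left, z up, the work surface at z = 0. Lengths are in mm, angles in rad, forces in N, time in s.
With the tool pointing down it reaches from about 375 to 825 mm from the base axis. Payload 5.5 kg.
Tool frame: the origin (TCP) lies between the finger pads; the fingertips stand 8 mm ahead of it and the grasp point (between the pads) lies 11 mm behind it; z points along the fingers, y is the line along which they close (so a half turn about z gives the same grasp; the last joint's range is limited). The gripper opens to 85 mm and grips with 20 to 120 N. Pads are 22 mm wide; open, the fingers measure 114 mm over their backs; the gripper's body (76 mm by 85 mm) begins 54 mm behind the grasp point. The pads swing forward as they close: fully open they stand 13 mm farther back than shut.
Start: joints at [-1.158, 0.314, -0.047, 1.21, 0, 1.571], TCP at [240.702, -549.598, 239.299] pointing down, gripper open.
Joint ranges: [-2.67, 2.67], [-0.69, 1.73], [-1.03, 1.25], [-2.08, 2.16], [-1.42, 1.45], [-3.14, 3.14]. Speed limits (rad/s): [2.39, 2.39, 3.01, 3.14, 3.14, 3.14].

## Interface

Orientations are given as a 3x3 rotation matrix whose columns are the frame's x, y, z axes.
In Python, from rig import status, camera, ticket gives the robot as it stands.
- The arm moves only by the tool apply_moves, never from a script. Its argument "series" is a list of rows, each an object of numbers: "tx", "ty", "tz": the shift along the tool's x, y, z in m; "ax", "ay", "az": the turn, a rotation vector about the tool's x, y, z in rad; "fingers": the opening, from 0 (shut) to 1 (fully open). In form: [{"tx": .., "ty": .., "tz": .., "ax": .., "ay": .., "az": .., "fingers": ..}, ...]. A call has 1 to 12 rows; each row is the pose to reach, as a shift and turn from the pose commanded when the call began, along the tool's axes at that moment; what a row does not reach only later rows make up. A row lasts 1/12 s, in which the tool goes at most 41.7 mm and 7.16 degrees, less where a joint would pass 70% of its speed; a pose out of reach is approached as far as the arm can. A call with a gripper value outside its range is refused whole. The fingers move at their own pace and stop on an object; "grip_force" is the grip in N (left out, the last holds). Time passes only in rows, so rows that repeat a pose let the fingers close. It gives the time, the measured TCP pose, the force, the opening and the grip force at its end, in the units of the state.
- status.get_obs(): the state, without advancing time (a new reading comes with each control period).
- camera(name): name is "scene" or "side" or "wrist"; returns a dict with "color" (480x640x3 uint8, red, green, blue), "intrinsics" (3x3 intrinsics, pixels), "xyz" and "rotation" of the camera in the world; the wrist camera has in their place "tool_from_camera" (4x4, takes a point from camera to tool coordinates, whose origin is the TCP and whose axes are the flange's). Camera axes: x right, y down, z forward; pixel columns grow to the right and rows downward; lengths in mm; the calibration is good to about 2 mm. A picture is of the moment at which its call begins: read the wrist's pose just before it. There is no depth.
- ticket.sign_off(): hands the job in; it is judged then, once.
The state is a dict: "t": time; "q": joint angles; "qvel": joint speeds; "effort": joint torques, N m; "tool_pos": TCP position; "tool_rot": TCP orientation; "ft_force": force on the tool from outside, world axes, zero at the start; "wrist_torque": the same for the moment, N m; "grip_width": finger opening in mm; "finger_force": force on a finger pad.
Only numpy, scipy, OpenCV 4.12 (cv2) and the standard library are available. Lean on these libraries where they do the work, as an engineer would, in place of code of your own. Each camera call takes 0.05 s, during which the arm holds its last target. There are 200 camera calls.

## Task

The steel rotor on the balancing stand is heavier on one side, but you cannot see which. Turn it by hand by its rim, first one way and then the other, and feel or watch how it falls back; its greasy bearings make it stop a little short of the bottom on either side, so judge the middle. Finish while still gripping the rotor by the rim, holding it still with the heavy side straight down; leave the red screwdriver, the pliers and the masking tape on the bench where they are.

Things in the scene. Friction and masses are not known exactly. Their poses are not given: they have to be found in the camera images.
- stand: Fixed balancing stand: grey base plate 130 (its x) x 110 (its y) x 14 mm; two aluminium bearing pedestals 36 mm wide, 38 to 50 mm either side of the middle along its x, reach 123 mm high. Origin: centre of the underside, on the bench. The rotor's axle is level and runs along the stand's x axis. Place and yaw vary.
- axle (a point): Centre of the rotor, 105 mm above the bench; axes as the stand's (x along the axle, z up). The rotor is a flat steel disc 130 mm in diameter, 16 mm thick; its hub, 40 mm in diameter, stands out 10 mm on both faces. Pinch it across its faces at the top of the rim from above, about 20 mm deep, and carry it up to 40 degrees to either side; the pads pivot on the faces.
- rotor (a joint): Rotor angle, rad, right-handed about the stand's +x (growing: rim top goes toward the stand's -y); 0: yellow mark on top; free two turns either way. The hidden heavy side pulls 0.2 to 0.27 N m when level with the axle; drag 0.085 N m + 0.1 N m s/rad. Left alone it rolls a few seconds, without swinging through, and stops 18 to 25 degrees short of heavy side down (or stays, if as near the top).
- rim_mark (a point): Yellow painted index mark across the rim, 60 mm from the axle; it only shows how far the rotor has turned. The heavy side is at a different angle each time and has nothing to do with this mark or the twelve dark dots.
- screwdriver_1: Bystander: screwdriver with a red and black handle (not the blue one), 198 mm long, lying on the bench near the masking tape. Origin: centre of its underside.
- side_cutter_2: Bystander: red-handled side cutting pliers, 166 mm long, lying on the bench. Origin: centre of the underside.
- tape_2: Bystander: roll of cream masking tape, 100 mm in diameter, 25 mm high, lying on the bench. Origin: centre of the underside.
There are look-alikes about, which are no part of the job. What is shaped like the stand but pink is not meant.

How it is judged (in metres and radians):
On the way:
1. the fingers turn the rotor (contact force between the fingers and rotor above 1 N and (velocity of joint rotor above 0.1 rad/s or velocity of joint rotor below -0.1 rad/s)), for 0.1 s.
At the end, for the whole second after the job is handed in: The fingers grip the rotor (at least 3 N), it is at rest, and its heavy side is within 12 degrees of straight down below the axle (z of heavy_spot in the frame of axle below -0.0391 m and contact force between the fingers and rotor above 3 N and velocity of joint rotor between -0.05 and 0.05 rad/s); the arm keeps its last pose, push and grip.
It fails at once if the screwdriver, the pliers or the masking tape was moved more than 3 cm (distance of any of screwdriver_1, side_cutter_2, tape_2 from where it was at the start of the episode above 0.03 m).
It also fails if it takes over 58 s, if anything falls off the work surface, if the arm or the gripper's body presses on something with over 40 N, if the wrist force passes 120 N, or if a joint passes its speed limit or range.

## Working session

There is one attempt and no reset: what is moved stays moved. The work goes in short steps, Python scripts to look and compute and a tool call to move; the robot and the scene stay as the last step left them, time stands still between calls to the robot, and variables do not carry over. Pictures are saved under pics/ and viewed, at most 10 in all, crops included, and the job is handed in when it is done.

Besides the shell and the picture viewer there is one more tool, called by a JSON object that holds its "api" and its "payload", one argument or row to a line. apply_moves: Moves the arm, as the interface text tells. Its arguments: {"type":"object","properties":{"series":{"type":"array","items":{"type":"object","properties":{"tx":{"type":"number"},"ty":{"type":"number"},"tz":{"type":"number"},"ax":{"type":"number"},"ay":{"type":"number"},"az":{"type":"number"},"fingers":{"type":"number"}}}},"grip_force":{"type":"number"}},"required":["series"]}

```bash
ls; mkdir -p pics
python3 - <<'E'
from rig import status,camera
import cv2,numpy as np
o=status.get_obs();print(o['t'],o['tool_pos'],o['tool_rot'],o['grip_width'])
a=camera('scene');b=camera('side')
np.save('scene.npy',a,allow_pickle=True);np.save('side.npy',b,allow_pickle=True)
for n,c in(('scene',a),('side',b)):
  cv2.imwrite(f'pics/{n}.png',c['color'][:,:,::-1]);print(c['xyz'],c['rotation'],c['intrinsics'])
E
```

```text
pics
0.0 [ 240.48424802 -549.07306542  238.42538813] [[ 9.15991240e-01  4.01197649e-01 -7.03346312e-04]
 [ 4.01198266e-01 -9.15989868e-01  1.58544887e-03]
 [-8.17973470e-06 -1.73443860e-03 -9.99998496e-01]] 85.50308800823964
[-141.22654048  815.51817384 1240.80662345] [[-0.76710778 -0.47005354  0.43657225]
 [-0.64129996  0.57963576 -0.50274919]
 [-0.01673385 -0.66563658 -0.74608841]] [[540.08368811   0.         313.04153958]
 [  0.         540.08368811 236.77202455]
 [  0.           0.           1.        ]]
[  302.31887299 -1274.08988154   892.25269253] [[ 0.98767661 -0.06714911  0.14137151]
 [-0.15614344 -0.48442751  0.86078407]
 [ 0.01068337 -0.87225053 -0.48894261]] [[606.27611652   0.         317.28793637]
 [  0.         606.27611652 235.81623731]
 [  0.           0.           1.        ]]
```

View pics/scene.png

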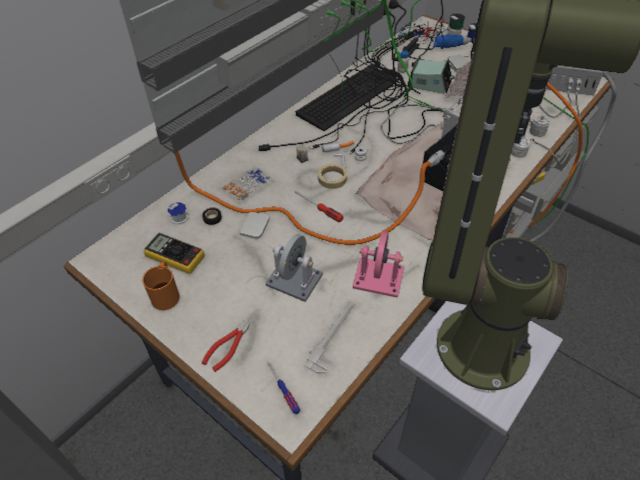

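View pics/side.png

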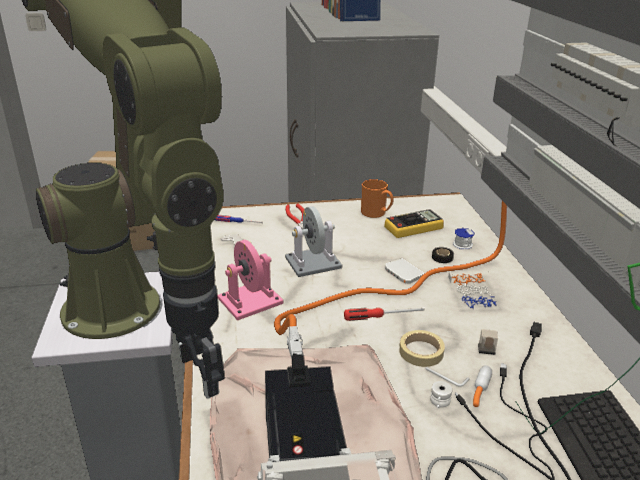

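The scene shows the grey stand at about (294,265) in scene and (314,240) in side. The pink look-alike is at (380,265) in scene and (249,280) in side; the grey one fits the description. Next is an enlarged crop to confirm.

Run:
```python
import cv2,numpy as np
a=np.load('scene.npy',allow_pickle=True).item()['color'][:,:,::-1];b=np.load('side.npy',allow_pickle=True).item()['color'][:,:,::-1]
A=cv2.resize(a[225:305,255:335],(400,400),interpolation=cv2.INTER_CUBIC);B=cv2.resize(b[200:280,274:354],(400,400),interpolation=cv2.INTER_CUBIC)
cv2.imwrite('pics/crop.png',np.hstack([A,B]))
```

```text
(no output)
```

View pics/crop.png

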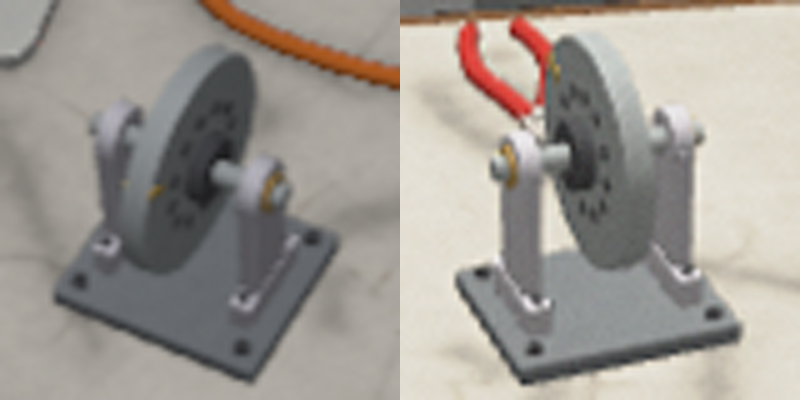

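```bash
cat > h.py <<'E'
import numpy as np
def ray(c,p):
    d=np.array(c['rotation'])@np.linalg.solve(np.array(c['intrinsics']),[p[0],p[1],1.]);return np.array(c['xyz']),d
def plane(c,p,z):
    o,d=ray(c,p);return o+d*(z-o[2])/d[2]
def tri(c1,p1,c2,p2):
    o,d=ray(c1,p1);q,e=ray(c2,p2)
    s=np.linalg.lstsq(np.c_[d,-e],q-o,rcond=None)[0]
    a,b=o+d*s[0],q+e*s[1];return (a+b)/2,np.linalg.norm(a-b)
E
python3 - <<'E'
import numpy as np
from h import *
np.set_printoptions(precision=1,suppress=True)
a=np.load('scene.npy',allow_pickle=True).item();b=np.load('side.npy',allow_pickle=True).item()
S=lambda x,y:(255+x/5-.4,225+y/5-.4)
D=lambda x,y:(274+(x-400)/5-.4,200+y/5-.4)
for p in((55,293),(250,371),(340,232)):print('scene plate',plane(a,S(*p),14))
for p in((457,275),(523,372),(740,326)):print('side plate',plane(b,D(*p),14))
for p in((97,125),(283,193)):print('scene axle',plane(a,S(*p),105))
for p in((497,170),(700,135)):print('side axle',plane(b,D(*p),105))
print(tri(a,S(97,125),b,D(700,135)),tri(a,S(283,193),b,D(497,170)))
print(tri(a,S(155,190),b,D(555,70)))
E
```

```text
scene plate [568.  208.7  14. ]
scene plate [447.5 179.7  14. ]
scene plate [470.5  72.9  14. ]
side plate [449.7 178.1  14. ]
side plate [473.5  73.7  14. ]
side plate [596.8 103.   14. ]
scene axle [576.8 154.6 105. ]
scene axle [465.9 126.7 105. ]
side axle [467.6 132.7 105. ]
side axle [582.1 156.6 105. ]
(array([579.6, 154.2, 105. ]), np.float64(4.8458262355213355)) (array([466. , 127.9, 107.2]), np.float64(2.249613223984169))
(array([505.1, 185.6, 134.8]), np.float64(2.5314904081994647))
```

The crop shows the grey stand with its yellow mark at crop (155,190) and (555,70). The centre is about (522.7,141) from both the plate corners and the axle ends, and yaw is about 13°. Next I work out the transit in tool axes.

```bash
cat >> h.py <<'E'
from scipy.spatial.transform import Rotation as Ro
C=np.array([522.7,141.,105.]);YAW=np.radians(13.)
X=np.array([np.cos(YAW),np.sin(YAW),0]);Y=np.array([-X[1],X[0],0]);Z=np.array([0,0,1.])
RD=np.c_[np.cross(X,-Z),X,-Z]  # tool x, y, z
def target(phi,R=50,up=0):   # phi deg from top toward stand +y ; TCP of grasp point on circle
    p=np.radians(phi);return C+Y*R*np.sin(p)+Z*(R*np.cos(p)-11+up)
def rel(o,P,R=RD):
    T=np.array(o['tool_rot']);d=T.T@(P-np.array(o['tool_pos']))/1000
    return np.round(d,4),np.round(Ro.from_matrix(T.T@R).as_rotvec(),4)
E
python3 - <<'E'
from h import *
from rig import status,camera
o=status.get_obs()
print(RD);print(rel(o,np.array([381,-204,260]),)) ;print(rel(o,target(-38,up=140)))
c=camera('wrist');print(c['tool_from_camera'],c['intrinsics'])
E
```

```text
[[-0.22495105  0.97437006 -0.        ]
 [ 0.97437006  0.22495105 -0.        ]
 [ 0.          0.         -1.        ]]
(array([ 0.2672, -0.2598, -0.0211]), array([-1.3000e-03, -1.0000e-03, -1.3849e+00]))
(array([ 0.5297, -0.4887, -0.0341]), array([-1.3000e-03, -1.0000e-03, -1.3849e+00]))
[[ 4.19648997e-04 -9.50487553e-01 -3.10762347e-01  7.93139527e+01]
 [ 9.99999770e-01  2.33169963e-04  6.37219261e-04 -8.09206917e-01]
 [-5.33208531e-04 -3.10762542e-01  9.50487432e-01 -1.34526920e+02]
 [ 0.00000000e+00  0.00000000e+00  0.00000000e+00  1.00000000e+00]] [[428.6589204    0.         317.5961421 ]
 [  0.         428.6589204  243.71348137]
 [  0.           0.           1.        ]]
```

{"api": "apply_moves", "payload": {
  "series": [
    {"tx":0.267,"ty":-0.26,"tz":-0.03,"az":-0.7},
    {"tx":0.267,"ty":-0.26,"tz":-0.03,"az":-0.7},
    {"tx":0.267,"ty":-0.26,"tz":-0.03,"az":-0.7},
    {"tx":0.267,"ty":-0.26,"tz":-0.03,"az":-0.7},
    {"tx":0.53,"ty":-0.49,"tz":-0.034,"az":-1.385},
    {"tx":0.53,"ty":-0.49,"tz":-0.034,"az":-1.385},
    {"tx":0.53,"ty":-0.49,"tz":-0.034,"az":-1.385},
    {"tx":0.53,"ty":-0.49,"tz":-0.034,"az":-1.385},
    {"tx":0.53,"ty":-0.49,"tz":-0.034,"az":-1.385},
    {"tx":0.53,"ty":-0.49,"tz":-0.034,"az":-1.385},
    {"tx":0.53,"ty":-0.49,"tz":-0.034,"az":-1.385},
    {"tx":0.53,"ty":-0.49,"tz":-0.034,"az":-1.385}
  ]
}}

```text
schema error: expected keys tx, ty, tz, ax, ay, az, fingers
```

Run:
```python
from h import *
from rig import status
o=status.get_obs();print(o['t'],o['tool_pos']);print(rel(o,target(-38,up=140)))
```

```text
0.15 [ 240.53956231 -549.19439917  238.62866682]
(array([ 0.5297, -0.4888, -0.0341]), array([-1.1000e-03, -9.0000e-04, -1.3848e+00]))
```

{"api": "apply_moves", "payload": {
  "series": [
    {"tx":0.267,"ty":-0.26,"tz":-0.03,"ax":0,"ay":0,"az":-0.7,"fingers":0.6},
    {"tx":0.267,"ty":-0.26,"tz":-0.03,"ax":0,"ay":0,"az":-0.7,"fingers":0.6},
    {"tx":0.267,"ty":-0.26,"tz":-0.03,"ax":0,"ay":0,"az":-0.7,"fingers":0.6},
    {"tx":0.267,"ty":-0.26,"tz":-0.03,"ax":0,"ay":0,"az":-0.7,"fingers":0.6},
    {"tx":0.53,"ty":-0.49,"tz":-0.034,"ax":0,"ay":0,"az":-1.385,"fingers":0.6},
    {"tx":0.53,"ty":-0.49,"tz":-0.034,"ax":0,"ay":0,"az":-1.385,"fingers":0.6},
    {"tx":0.53,"ty":-0.49,"tz":-0.034,"ax":0,"ay":0,"az":-1.385,"fingers":0.6},
    {"tx":0.53,"ty":-0.49,"tz":-0.034,"ax":0,"ay":0,"az":-1.385,"fingers":0.6},
    {"tx":0.53,"ty":-0.49,"tz":-0.034,"ax":0,"ay":0,"az":-1.385,"fingers":0.6},
    {"tx":0.53,"ty":-0.49,"tz":-0.034,"ax":0,"ay":0,"az":-1.385,"fingers":0.6},
    {"tx":0.53,"ty":-0.49,"tz":-0.034,"ax":0,"ay":0,"az":-1.385,"fingers":0.6},
    {"tx":0.53,"ty":-0.49,"tz":-0.034,"ax":0,"ay":0,"az":-1.385,"fingers":0.6}
  ]
}}

```text
t: 1.15
tool_pos: [439.1, -89.4, 265.2]
tool_rot: [[-0.23, 0.973, 0.0], [0.973, 0.23, -0.0], [-0.0, 0.0, -1.0]]
ft_force: [1.2, -0.6, -0.3]
grip_width: 51.3
finger_force: 0.0
```

Run:
```python
from h import *
from rig import status
o=status.get_obs();print(o['t'],o['tool_pos']);print(rel(o,target(-38,up=140)))
```

```text
1.15 [439.13471674 -89.42548424 265.1632144 ]
(array([ 0.1742,  0.1342, -0.0082]), array([0.0002, 0.0002, 0.0054]))
```

{"api": "apply_moves", "payload": {
  "series": [
    {"tx":0.174,"ty":0.134,"tz":-0.008,"ax":0,"ay":0,"az":0.005,"fingers":0.6},
    {"tx":0.174,"ty":0.134,"tz":-0.008,"ax":0,"ay":0,"az":0.005,"fingers":0.6},
    {"tx":0.174,"ty":0.134,"tz":-0.008,"ax":0,"ay":0,"az":0.005,"fingers":0.6},
    {"tx":0.174,"ty":0.134,"tz":-0.008,"ax":0,"ay":0,"az":0.005,"fingers":0.6},
    {"tx":0.174,"ty":0.134,"tz":-0.008,"ax":0,"ay":0,"az":0.005,"fingers":0.6},
    {"tx":0.174,"ty":0.134,"tz":-0.008,"ax":0,"ay":0,"az":0.005,"fingers":0.6},
    {"tx":0.174,"ty":0.134,"tz":-0.008,"ax":0,"ay":0,"az":0.005,"fingers":0.6},
    {"tx":0.174,"ty":0.134,"tz":-0.008,"ax":0,"ay":0,"az":0.005,"fingers":0.6}
  ]
}}

```text
t: 1.82
tool_pos: [529.9, 108.3, 272.5]
tool_rot: [[-0.222, 0.975, -0.001], [0.975, 0.222, -0.001], [-0.001, -0.001, -1.0]]
ft_force: [-0.2, -0.9, -0.2]
grip_width: 51.2
finger_force: 0.0
```

Run:
```python
from h import *
from rig import status,camera
import cv2
o=status.get_obs();print(o['t'],o['tool_pos'],o['grip_width']);print(rel(o,target(-38)))
c=camera('wrist');cv2.imwrite('pics/w1.png',c['color'][:,:,::-1])
np.save('w1.npy',dict(c=c,o=o),allow_pickle=True)
```

```text
1.8167 [529.91002429 108.32347542 272.46638289] 51.222754093862996
(array([0.0028, 0.0005, 0.1391]), array([-0.0015,  0.0006, -0.0035]))
```

View pics/w1.png

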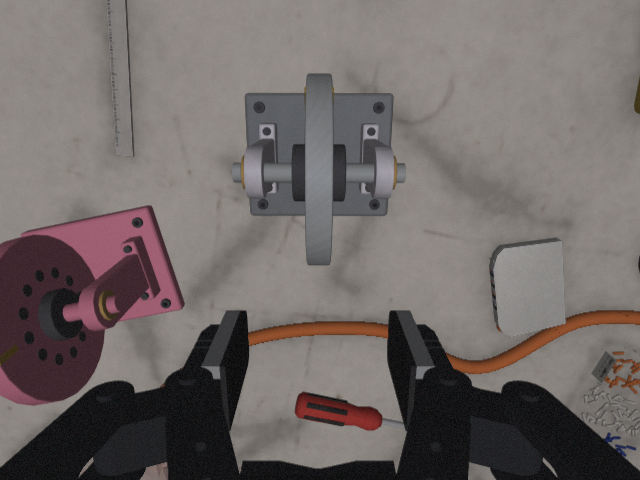

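The wrist view shows the rotor centred at column 319, with axle ends at (237,172) and (402,172). The yellow mark is at row 92 and the fingers are centred at column 318. I check the axle position by ray.

```bash
cat >> h.py <<'E'
def wc(d):
    c,o=d['c'],d['o'];T=np.array(c['tool_from_camera']);R=np.array(o['tool_rot'])
    return dict(intrinsics=c['intrinsics'],rotation=R@T[:3,:3],xyz=np.array(o['tool_pos'])+R@T[:3,3])
E
python3 - <<'E'
from h import *
d=np.load('w1.npy',allow_pickle=True).item();c=wc(d)
print(c['xyz'])
for p in((235,173),(403,173),(319,173)):print(plane(c,p,105))
for p in((260,94),):print(p)
for p in((246.5,94),(392,94),(387,215),(251,215)):print(plane(c,p,14))
E
```

```text
[511.66479488 186.79102703 406.94895475]
[465.0233554  128.18837952 105.        ]
[580.22421982 154.43831795 105.        ]
[522.63804861 141.31659828 105.        ]
(260, 94)
[449.52055881 180.23526075  14.        ]
[572.32046935 208.1883357   14.        ]
[597.34894693 103.28723408  14.        ]
[472.16965367  74.74679945  14.        ]
```

{"api": "apply_moves", "payload": {
  "grip_force": 30,
  "series": [
    {"tx":0.003,"ty":0,"tz":0.04,"ax":0,"ay":0,"az":0,"fingers":0.45},
    {"tx":0.003,"ty":0,"tz":0.08,"ax":0,"ay":0,"az":0,"fingers":0.45},
    {"tx":0.003,"ty":0,"tz":0.115,"ax":0,"ay":0,"az":0,"fingers":0.45},
    {"tx":0.003,"ty":0,"tz":0.139,"ax":0,"ay":0,"az":0,"fingers":0.45},
    {"tx":0.003,"ty":0,"tz":0.139,"ax":0,"ay":0,"az":0,"fingers":0.45},
    {"tx":0.003,"ty":0,"tz":0.139,"ax":0,"ay":0,"az":0,"fingers":0},
    {"tx":0.003,"ty":0,"tz":0.139,"ax":0,"ay":0,"az":0,"fingers":0},
    {"tx":0.003,"ty":0,"tz":0.139,"ax":0,"ay":0,"az":0,"fingers":0},
    {"tx":0.003,"ty":0,"tz":0.139,"ax":0,"ay":0,"az":0,"fingers":0},
    {"tx":0.003,"ty":0,"tz":0.139,"ax":0,"ay":0,"az":0,"fingers":0}
  ]
}}

```text
t: 2.7
tool_pos: [529.9, 110.2, 135.9]
tool_rot: [[-0.22, 0.976, 0.001], [0.976, 0.22, -0.001], [-0.002, 0.001, -1.0]]
ft_force: [-5.0, -4.8, 3.1]
grip_width: 15.6
finger_force: 32.6
```

Run:
```python
from h import *
from rig import status
o=status.get_obs();print(o['t'],o['tool_pos'],o['ft_force'],o['grip_width'],o['finger_force'])
for f in range(-38,39,8):print(f,rel(o,target(f))[0])
print(rel(o,target(38)))
```

```text
2.7 [529.91714862 110.24560145 135.86735254] [-5.01042349 -4.80802492  3.08333045] 15.609410160052022 32.630102910334244
-38 [ 0.0008 -0.0001  0.0025]
-30 [ 0.0066 -0.0001 -0.0014]
-22 [ 0.0129 -0.0002 -0.0045]
-14 [ 0.0195 -0.0002 -0.0067]
-6 [ 0.0263 -0.0003 -0.0079]
2 [ 0.0333 -0.0003 -0.0082]
10 [ 0.0403 -0.0003 -0.0074]
18 [ 0.047  -0.0004 -0.0058]
26 [ 0.0535 -0.0004 -0.0032]
34 [ 0.0595 -0.0004  0.0003]
(array([ 0.0624, -0.0005,  0.0024]), array([ 0.001 ,  0.0017, -0.0056]))
```

{"api": "apply_moves", "payload": {
  "grip_force": 40,
  "series": [
    {"tx":0.0043,"ty":0,"tz":-0.003,"ax":0,"ay":0,"az":0,"fingers":0},
    {"tx":0.0097,"ty":0,"tz":-0.0059,"ax":0,"ay":0,"az":0,"fingers":0},
    {"tx":0.0153,"ty":0,"tz":-0.0082,"ax":0,"ay":0,"az":0,"fingers":0},
    {"tx":0.0212,"ty":0,"tz":-0.0097,"ax":0,"ay":0,"az":0,"fingers":0},
    {"tx":0.0273,"ty":0,"tz":-0.0105,"ax":0,"ay":0,"az":0,"fingers":0},
    {"tx":0.0343,"ty":0,"tz":-0.0105,"ax":0,"ay":0,"az":0,"fingers":0},
    {"tx":0.0403,"ty":0,"tz":-0.0097,"ax":0,"ay":0,"az":0,"fingers":0},
    {"tx":0.0462,"ty":0,"tz":-0.0082,"ax":0,"ay":0,"az":0,"fingers":0},
    {"tx":0.0519,"ty":0,"tz":-0.0059,"ax":0,"ay":0,"az":0,"fingers":0},
    {"tx":0.0573,"ty":0,"tz":-0.003,"ax":0,"ay":0,"az":0,"fingers":0},
    {"tx":0.0616,"ty":0,"tz":0,"ax":0,"ay":0,"az":0,"fingers":0},
    {"tx":0.0616,"ty":0,"tz":0,"ax":0,"ay":0,"az":0,"fingers":0}
  ]
}}

```text
t: 3.7
tool_pos: [516.3, 171.0, 135.9]
tool_rot: [[-0.22, 0.975, 0.002], [0.975, 0.22, -0.001], [-0.002, 0.001, -1.0]]
ft_force: [-4.9, -2.5, 3.8]
grip_width: 15.5
finger_force: 44.2
```

```bash
cat > look.py <<'E'
import sys,cv2
from h import *
from rig import status,camera
def look(tag):
    L=[]
    for n in('scene','side','wrist'):
        o=status.get_obs();c=camera(n);L.append(wc(dict(c=c,o=o)) if n=='wrist' else {k:c[k] for k in('intrinsics','rotation','xyz')});L[-1]['color']=c['color']
    np.save(tag+'.npy',L,allow_pickle=True);return L
def proj(c,P):
    v=(np.array(c['intrinsics'])@np.array(c['rotation']).T@(np.atleast_2d(P)-c['xyz']).T).T;return v[:,:2]/v[:,2:]
def mark(L):
    """yellow pixels near the rotor -> angle from top toward +y, 60 mm from the axle on the -x face"""
    f=np.radians(np.arange(0,360,1.))
    for n,c in zip(('scene','side','wrist'),L):
        out=[]
        hsv=cv2.cvtColor(c['color'],cv2.COLOR_RGB2HSV)
        m=cv2.inRange(hsv,(15,110,60),(35,255,255))
        for s in(-8,8):
            q=proj(c,C+s*X+60*(np.outer(np.sin(f),Y)+np.outer(np.cos(f),Z)))
            hull=np.zeros_like(m);cv2.polylines(hull,[q.astype(int)],True,255,5 if n!='wrist' else 13)
            ys,xs=np.nonzero(m&hull)
            if len(xs)<2:continue
            p=np.array([xs.mean(),ys.mean()]);e=np.hypot(*(q-p).T);i=e.argmin()
            out.append((s,len(xs),np.round(p,1).tolist(),i if i<180 else i-360,round(e[i],1)))
        print(n,out)
if __name__=='__main__':
    o=status.get_obs();print(o['t'],o['tool_pos'],o['ft_force'],o['grip_width'],o['finger_force'])
    L=look(sys.argv[1]);mark(L);np.save('tmp.npy',0)
    for f in(-38,0,38):print(f,rel(o,target(f)),rel(o,target(f,up=140))[0])
E
python3 look.py a1
python3 - <<'E'
from look import *
a=np.load('scene.npy',allow_pickle=True).item();b=np.load('side.npy',allow_pickle=True).item()
d=np.load('w1.npy',allow_pickle=True).item();w=wc(d);w['color']=d['c']['color']
mark([a,b,w])
E
```

```text
3.7 [516.25940211 170.957557   135.94868067] [-4.93263323 -2.5015426   3.82080006] 15.522745660289754 44.18279590085149
scene []
side []
wrist []
-38 (array([-0.0614, -0.0002,  0.0026]), array([ 0.0013,  0.0017, -0.0048])) [-0.0616  0.     -0.1374]
0 (array([-0.0307, -0.0003, -0.008 ]), array([ 0.0013,  0.0017, -0.0048])) [-3.09e-02 -1.00e-04 -1.48e-01]
38 (array([ 0.0001, -0.0005,  0.0025]), array([ 0.0013,  0.0017, -0.0048])) [-1.000e-04 -3.000e-04 -1.375e-01]
scene [(-8, 3, [285.7, 262.7], np.int64(57), np.float64(0.8))]
side [(-8, 4, [304.5, 213.5], np.int64(60), np.float64(1.3)), (8, 2, [305.0, 214.5], np.int64(72), np.float64(3.1))]
wrist [(-8, 8, [305.0, 90.5], np.int64(65), np.float64(0.7)), (8, 10, [332.7, 90.4], np.int64(65), np.float64(0.7))]
```

{"api": "apply_moves", "payload": {
  "series": [
    {"tx":0,"ty":0,"tz":0,"ax":0,"ay":0,"az":0,"fingers":0.45},
    {"tx":0,"ty":0,"tz":0,"ax":0,"ay":0,"az":0,"fingers":0.45},
    {"tx":0,"ty":0,"tz":0,"ax":0,"ay":0,"az":0,"fingers":0.45},
    {"tx":0,"ty":0,"tz":-0.04,"ax":0,"ay":0,"az":0,"fingers":0.45},
    {"tx":0,"ty":0,"tz":-0.08,"ax":0,"ay":0,"az":0,"fingers":0.45},
    {"tx":0,"ty":0,"tz":-0.12,"ax":0,"ay":0,"az":0,"fingers":0.45},
    {"tx":0,"ty":0,"tz":-0.14,"ax":0,"ay":0,"az":0,"fingers":0.45},
    {"tx":0,"ty":0,"tz":-0.14,"ax":0,"ay":0,"az":0,"fingers":0.45},
    {"tx":0,"ty":0,"tz":-0.14,"ax":0,"ay":0,"az":0,"fingers":0.45},
    {"tx":0,"ty":0,"tz":-0.14,"ax":0,"ay":0,"az":0,"fingers":0.45},
    {"tx":0,"ty":0,"tz":-0.14,"ax":0,"ay":0,"az":0,"fingers":0.45},
    {"tx":0,"ty":0,"tz":-0.14,"ax":0,"ay":0,"az":0,"fingers":0.45}
  ]
}}

```text
t: 4.85
tool_pos: [515.3, 171.0, 272.4]
tool_rot: [[-0.22, 0.975, -0.003], [0.975, 0.22, -0.001], [-0.0, -0.003, -1.0]]
ft_force: [0.8, 0.6, -0.4]
grip_width: 38.2
finger_force: 0.0
```

```bash
python3 look.py a2
```

```text
4.85 [515.30231707 170.98028563 272.44666572] [ 0.83632453  0.56159688 -0.36139969] 38.199449487982065 0.0
scene [(-8, 2, [298.0, 265.5], np.int64(-163), np.float64(0.4))]
side []
wrist []
-38 (array([-0.0616,  0.0011,  0.1391]), array([-0.0027,  0.0002, -0.0049])) [-0.0617  0.0008 -0.0009]
0 (array([-0.0308,  0.001 ,  0.1285]), array([-0.0027,  0.0002, -0.0049])) [-0.0309  0.0006 -0.0115]
38 (array([-1.00e-04,  8.00e-04,  1.39e-01]), array([-0.0027,  0.0002, -0.0049])) [-0.0001  0.0005 -0.001 ]
```

{"api": "apply_moves", "payload": {
  "series": [
    {"tx":-0.03,"ty":0,"tz":0,"ax":0,"ay":0,"az":0,"fingers":0.45},
    {"tx":-0.06,"ty":0,"tz":0,"ax":0,"ay":0,"az":0,"fingers":0.45},
    {"tx":-0.06,"ty":0,"tz":0,"ax":0,"ay":0,"az":0,"fingers":0.45},
    {"tx":-0.06,"ty":0,"tz":0,"ax":0,"ay":0,"az":0,"fingers":0.45},
    {"tx":-0.06,"ty":0,"tz":0,"ax":0,"ay":0,"az":0,"fingers":0.45},
    {"tx":-0.06,"ty":0,"tz":0,"ax":0,"ay":0,"az":0,"fingers":0.45},
    {"tx":-0.06,"ty":0,"tz":0,"ax":0,"ay":0,"az":0,"fingers":0.45},
    {"tx":-0.06,"ty":0,"tz":0,"ax":0,"ay":0,"az":0,"fingers":0.45},
    {"tx":-0.06,"ty":0,"tz":0,"ax":0,"ay":0,"az":0,"fingers":0.45},
    {"tx":-0.06,"ty":0,"tz":0,"ax":0,"ay":0,"az":0,"fingers":0.45},
    {"tx":-0.06,"ty":0,"tz":0,"ax":0,"ay":0,"az":0,"fingers":0.45},
    {"tx":-0.06,"ty":0,"tz":0,"ax":0,"ay":0,"az":0,"fingers":0.45}
  ]
}}

```text
t: 6.0
tool_pos: [529.3, 112.8, 274.1]
tool_rot: [[-0.22, 0.975, 0.0], [0.975, 0.22, 0.0], [0.0, 0.0, -1.0]]
ft_force: [-0.4, 0.3, 0.3]
grip_width: 38.6
finger_force: 0.0
```

```bash
python3 look.py a3
```

```text
6.0 [529.27680977 112.843632   274.06799034] [-0.44578255  0.27221659  0.30809715] 38.5750475268535 0.0
scene []
side [(-8, 2, [314.0, 252.5], np.int64(-151), np.float64(0.7))]
wrist []
-38 (array([-1.900e-03, -1.000e-04,  1.407e-01]), array([ 0.    , -0.    , -0.0047])) [-0.0019 -0.0001  0.0007]
0 (array([ 0.0289, -0.0002,  0.1301]), array([ 0.    , -0.    , -0.0047])) [ 0.0289 -0.0002 -0.0099]
38 (array([ 0.0597, -0.0004,  0.1407]), array([ 0.    , -0.    , -0.0047])) [ 0.0597 -0.0004  0.0007]
```

```bash
cat > crop.py <<'E'
import sys
from look import *
L=np.load(sys.argv[1]+'.npy',allow_pickle=True)
def cr(i,x,y,w):
    return cv2.resize(L[i]['color'][y:y+w,x:x+w,::-1],(400,400),interpolation=cv2.INTER_CUBIC)
cv2.imwrite('pics/%s.png'%sys.argv[1],np.hstack([cr(0,265,225,60),cr(1,288,198,60)]))
E
python3 look.py a4; python3 crop.py a4
```

```text
6.15 [529.28000987 112.72979715 274.03764129] [ 0.8566744  -0.00331121 -0.50896101] 38.21263558692292 0.0
scene []
side [(-8, 4, [313.8, 251.0], np.int64(-159), np.float64(2.1)), (8, 3, [313.7, 250.3], np.int64(179), np.float64(2.0))]
wrist []
-38 (array([-0.0018, -0.    ,  0.1406]), array([-0.    , -0.    , -0.0049])) [-0.0018 -0.      0.0006]
0 (array([ 0.029 , -0.0002,  0.13  ]), array([-0.    , -0.    , -0.0049])) [ 0.029  -0.0002 -0.01  ]
38 (array([ 0.0598, -0.0003,  0.1406]), array([-0.    , -0.    , -0.0049])) [ 0.0598 -0.0003  0.0006]
```

View pics/a4.png

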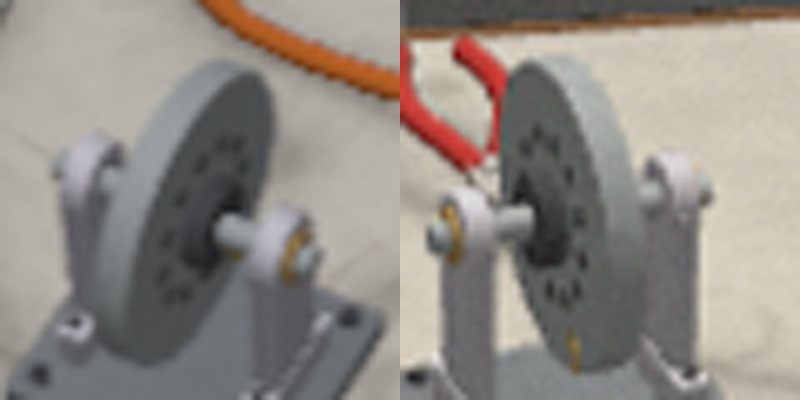

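{"api": "apply_moves", "payload": {
  "series": [
    {"tx":-0.002,"ty":0,"tz":0.0,"ax":0,"ay":0,"az":-0.005,"fingers":0.45},
    {"tx":-0.002,"ty":0,"tz":0.0,"ax":0,"ay":0,"az":-0.005,"fingers":0.45},
    {"tx":-0.002,"ty":0,"tz":0.0,"ax":0,"ay":0,"az":-0.005,"fingers":0.45},
    {"tx":-0.002,"ty":0,"tz":0.0,"ax":0,"ay":0,"az":-0.005,"fingers":0.45},
    {"tx":-0.002,"ty":0,"tz":0.0,"ax":0,"ay":0,"az":-0.005,"fingers":0.45},
    {"tx":-0.002,"ty":0,"tz":0.0,"ax":0,"ay":0,"az":-0.005,"fingers":0.45},
    {"tx":-0.002,"ty":0,"tz":0.0,"ax":0,"ay":0,"az":-0.005,"fingers":0.45},
    {"tx":-0.002,"ty":0,"tz":0.0,"ax":0,"ay":0,"az":-0.005,"fingers":0.45},
    {"tx":-0.002,"ty":0,"tz":0.0,"ax":0,"ay":0,"az":-0.005,"fingers":0.45},
    {"tx":-0.002,"ty":0,"tz":0.0,"ax":0,"ay":0,"az":-0.005,"fingers":0.45},
    {"tx":-0.002,"ty":0,"tz":0.0,"ax":0,"ay":0,"az":-0.005,"fingers":0.45},
    {"tx":-0.002,"ty":0,"tz":0.0,"ax":0,"ay":0,"az":-0.005,"fingers":0.45}
  ]
}}

```text
t: 7.3
tool_pos: [529.7, 110.8, 274.0]
tool_rot: [[-0.225, 0.974, -0.0], [0.974, 0.225, -0.0], [-0.0, -0.0, -1.0]]
ft_force: [-0.1, 0.5, -0.4]
grip_width: 38.6
finger_force: 0.0
```

```bash
python3 look.py a5
python3 - <<'E'
from look import *
for t in('a2','a3','a4','a5'):
  for i in(0,1):
    c=np.load(t+'.npy',allow_pickle=True)[i];hsv=cv2.cvtColor(c['color'],cv2.COLOR_RGB2HSV)
    m=cv2.inRange(hsv,(15,90,50),(38,255,255));h=m*0
    f=np.radians(np.arange(0,360,2.));q=proj(c,C-8*X+66*(np.outer(np.sin(f),Y)+np.outer(np.cos(f),Z)))
    cv2.fillPoly(h,[q.astype(int)],255);ys,xs=np.nonzero(m&h)
    for x,y in zip(xs,ys):
        o,d=ray(c,(x,y));s=((C-8*X-o)@X)/(d@X);P=o+s*d-C
        r=np.hypot(P@Y,P[2])
        if r>42:print(t,i,x,y,'r %.0f phi %.0f'%(r,np.degrees(np.arctan2(P@Y,P[2]))))
E
```

```text
7.3 [529.72835683 110.75450701 274.03456471] [-0.12271123  0.46534307 -0.40369549] 38.64259711395855 0.0
scene []
side [(-8, 5, [313.8, 251.0], np.int64(-159), np.float64(2.1)), (8, 4, [313.8, 250.5], np.int64(179), np.float64(2.1))]
wrist []
-38 (array([ 0.0003, -0.    ,  0.1406]), array([-0.    ,  0.    ,  0.0001])) [ 0.0003 -0.      0.0006]
0 (array([ 0.0311, -0.    ,  0.13  ]), array([-0.    ,  0.    ,  0.0001])) [ 0.0311 -0.     -0.01  ]
38 (array([ 0.0618, -0.    ,  0.1406]), array([-0.    ,  0.    ,  0.0001])) [ 0.0618 -0.      0.0006]
a2 0 297 265 r 47 phi -167
a2 0 298 265 r 55 phi -163
a2 0 298 266 r 59 phi -164
a2 0 298 267 r 63 phi -166
a2 1 312 247 r 44 phi -161
a2 1 312 248 r 47 phi -162
a2 1 312 249 r 50 phi -163
a2 1 312 250 r 53 phi -164
a2 1 312 251 r 56 phi -165
a2 1 312 252 r 59 phi -166
a3 0 300 263 r 63 phi -154
a3 1 313 249 r 49 phi -154
a3 1 314 252 r 57 phi -149
a3 1 314 253 r 59 phi -151
a4 0 300 263 r 63 phi -154
a4 1 313 248 r 46 phi -152
a4 1 313 249 r 49 phi -154
a4 1 314 249 r 49 phi -144
a4 1 314 250 r 51 phi -146
a4 1 314 251 r 54 phi -148
a4 1 314 252 r 57 phi -149
a4 1 314 253 r 59 phi -151
a5 0 300 263 r 63 phi -154
a5 1 313 248 r 46 phi -152
a5 1 313 249 r 49 phi -154
a5 1 314 249 r 49 phi -144
a5 1 314 250 r 51 phi -146
a5 1 314 251 r 54 phi -148
a5 1 314 252 r 57 phi -149
a5 1 314 253 r 59 phi -151
```

{"api": "apply_moves", "payload": {
  "series": [
    {"tx":0,"ty":0,"tz":0.04,"ax":0,"ay":0,"az":0,"fingers":0.45},
    {"tx":0,"ty":0,"tz":0.08,"ax":0,"ay":0,"az":0,"fingers":0.45},
    {"tx":0,"ty":0,"tz":0.115,"ax":0,"ay":0,"az":0,"fingers":0.45},
    {"tx":0,"ty":0,"tz":0.14,"ax":0,"ay":0,"az":0,"fingers":0.45},
    {"tx":0,"ty":0,"tz":0.14,"ax":0,"ay":0,"az":0,"fingers":0.45},
    {"tx":0,"ty":0,"tz":0.14,"ax":0,"ay":0,"az":0,"fingers":0},
    {"tx":0,"ty":0,"tz":0.14,"ax":0,"ay":0,"az":0,"fingers":0},
    {"tx":0,"ty":0,"tz":0.14,"ax":0,"ay":0,"az":0,"fingers":0},
    {"tx":0,"ty":0,"tz":0.14,"ax":0,"ay":0,"az":0,"fingers":0},
    {"tx":0,"ty":0,"tz":0.14,"ax":0,"ay":0,"az":0,"fingers":0}
  ]
}}

```text
t: 8.28
tool_pos: [529.8, 110.8, 135.5]
tool_rot: [[-0.225, 0.974, 0.001], [0.974, 0.225, 0.0], [0.0, 0.001, -1.0]]
ft_force: [-5.4, -0.4, 2.5]
grip_width: 15.4
finger_force: 41.1
```

{"api": "apply_moves", "payload": {
  "series": [
    {"tx":0.0043,"ty":0,"tz":-0.003,"ax":0,"ay":0,"az":0,"fingers":0},
    {"tx":0.0097,"ty":0,"tz":-0.0059,"ax":0,"ay":0,"az":0,"fingers":0},
    {"tx":0.0153,"ty":0,"tz":-0.0082,"ax":0,"ay":0,"az":0,"fingers":0},
    {"tx":0.0212,"ty":0,"tz":-0.0097,"ax":0,"ay":0,"az":0,"fingers":0},
    {"tx":0.0273,"ty":0,"tz":-0.0105,"ax":0,"ay":0,"az":0,"fingers":0},
    {"tx":0.0343,"ty":0,"tz":-0.0105,"ax":0,"ay":0,"az":0,"fingers":0},
    {"tx":0.0403,"ty":0,"tz":-0.0097,"ax":0,"ay":0,"az":0,"fingers":0},
    {"tx":0.0462,"ty":0,"tz":-0.0082,"ax":0,"ay":0,"az":0,"fingers":0},
    {"tx":0.0519,"ty":0,"tz":-0.0059,"ax":0,"ay":0,"az":0,"fingers":0},
    {"tx":0.0573,"ty":0,"tz":-0.003,"ax":0,"ay":0,"az":0,"fingers":0},
    {"tx":0.0616,"ty":0,"tz":0,"ax":0,"ay":0,"az":0,"fingers":0},
    {"tx":0.0616,"ty":0,"tz":0,"ax":0,"ay":0,"az":0,"fingers":0}
  ]
}}

```text
t: 9.28
tool_pos: [516.6, 169.3, 136.4]
tool_rot: [[-0.224, 0.975, 0.003], [0.975, 0.224, -0.005], [-0.005, 0.002, -1.0]]
ft_force: [-6.4, -7.7, 9.8]
grip_width: 15.4
finger_force: 45.3
```

```bash
cat > ang.py <<'E'
import sys
from look import *
t=sys.argv[1];o=status.get_obs();print(o['t'],o['grip_width']);L=look(t)
for i in(0,1):
    c=L[i];hsv=cv2.cvtColor(c['color'],cv2.COLOR_RGB2HSV)
    m=cv2.inRange(hsv,(15,90,50),(38,255,255));h=m*0
    f=np.radians(np.arange(0,360,2.));q=proj(c,C-8*X+66*(np.outer(np.sin(f),Y)+np.outer(np.cos(f),Z)))
    cv2.fillPoly(h,[q.astype(int)],255);ys,xs=np.nonzero(m&h)
    for x,y in zip(xs,ys):
        g,d=ray(c,(x,y));s=((C-8*X-g)@X)/(d@X);P=g+s*d-C
        r=np.hypot(P@Y,P[2])
        if r>42:print(i,x,y,'r %.0f phi %.0f'%(r,np.degrees(np.arctan2(P@Y,P[2]))))
for f in(-38,0,38):print(f,rel(o,target(f)),rel(o,target(f,up=140))[0])
E
python3 ang.py b1
```

```text
9.2833 15.387467313811946
1 317 240 r 49 phi -91
1 318 240 r 56 phi -87
1 317 241 r 49 phi -95
1 318 241 r 56 phi -90
1 318 242 r 56 phi -93
1 319 243 r 63 phi -92
-38 (array([-0.0597, -0.0004,  0.0033]), array([ 0.002 ,  0.0051, -0.0007])) [-6.040e-02 -1.000e-04 -1.367e-01]
0 (array([-0.0289, -0.0004, -0.0074]), array([ 0.002 ,  0.0051, -0.0007])) [-2.970e-02 -1.000e-04 -1.474e-01]
38 (array([ 0.0019, -0.0004,  0.003 ]), array([ 0.002 ,  0.0051, -0.0007])) [ 0.0012 -0.0002 -0.137 ]
```

{"api": "apply_moves", "payload": {
  "series": [
    {"tx":0,"ty":0,"tz":0,"ax":0,"ay":0,"az":0,"fingers":0.45},
    {"tx":0,"ty":0,"tz":0,"ax":0,"ay":0,"az":0,"fingers":0.45},
    {"tx":0,"ty":0,"tz":0,"ax":0,"ay":0,"az":0,"fingers":0.45},
    {"tx":0,"ty":0,"tz":-0.04,"ax":0,"ay":0,"az":0,"fingers":0.45},
    {"tx":0,"ty":0,"tz":-0.08,"ax":0,"ay":0,"az":0,"fingers":0.45},
    {"tx":0,"ty":0,"tz":-0.12,"ax":0,"ay":0,"az":0,"fingers":0.45},
    {"tx":0,"ty":0,"tz":-0.14,"ax":0,"ay":0,"az":0,"fingers":0.45},
    {"tx":0,"ty":0,"tz":-0.14,"ax":0,"ay":0,"az":0,"fingers":0.45},
    {"tx":0,"ty":0,"tz":-0.14,"ax":0,"ay":0,"az":0,"fingers":0.45},
    {"tx":0,"ty":0,"tz":-0.14,"ax":0,"ay":0,"az":0,"fingers":0.45},
    {"tx":0,"ty":0,"tz":-0.14,"ax":0,"ay":0,"az":0,"fingers":0.45},
    {"tx":0,"ty":0,"tz":-0.14,"ax":0,"ay":0,"az":0,"fingers":0.45}
  ]
}}

```text
t: 10.43
tool_pos: [515.1, 170.6, 272.4]
tool_rot: [[-0.225, 0.974, -0.003], [0.974, 0.225, -0.001], [-0.0, -0.003, -1.0]]
ft_force: [-0.7, -0.1, -0.3]
grip_width: 38.7
finger_force: 0.0
```

```bash
python3 ang.py b2
```

```text
10.4333 38.67404599133347
0 303 250 r 53 phi -114
0 304 250 r 61 phi -117
0 303 251 r 55 phi -118
1 316 244 r 46 phi -111
1 317 244 r 51 phi -105
1 317 245 r 52 phi -108
1 317 246 r 53 phi -111
1 318 246 r 58 phi -105
1 317 247 r 54 phi -114
1 318 247 r 59 phi -108
1 318 248 r 60 phi -110
-38 (array([-0.0613,  0.0011,  0.139 ]), array([-0.0027,  0.0002,  0.0002])) [-0.0613  0.0008 -0.001 ]
0 (array([-0.0305,  0.0011,  0.1284]), array([-0.0027,  0.0002,  0.0002])) [-0.0305  0.0007 -0.0116]
38 (array([0.0003, 0.0011, 0.139 ]), array([-0.0027,  0.0002,  0.0002])) [ 0.0002  0.0008 -0.001 ]
```

{"api": "apply_moves", "payload": {
  "series": [
    {"tx":-0.03,"ty":0,"tz":0,"ax":0,"ay":0,"az":0,"fingers":0.45},
    {"tx":-0.03,"ty":0,"tz":0,"ax":0,"ay":0,"az":0,"fingers":0.45},
    {"tx":-0.03,"ty":0,"tz":0,"ax":0,"ay":0,"az":0,"fingers":0.45},
    {"tx":-0.03,"ty":0,"tz":0,"ax":0,"ay":0,"az":0,"fingers":0.45},
    {"tx":-0.03,"ty":0,"tz":0,"ax":0,"ay":0,"az":0,"fingers":0.45},
    {"tx":-0.03,"ty":0,"tz":0,"ax":0,"ay":0,"az":0,"fingers":0.45},
    {"tx":-0.03,"ty":0,"tz":0,"ax":0,"ay":0,"az":0,"fingers":0.45},
    {"tx":-0.03,"ty":0,"tz":0,"ax":0,"ay":0,"az":0,"fingers":0.45},
    {"tx":-0.03,"ty":0,"tz":0,"ax":0,"ay":0,"az":0,"fingers":0.45},
    {"tx":-0.03,"ty":0,"tz":0,"ax":0,"ay":0,"az":0,"fingers":0.45},
    {"tx":-0.03,"ty":0,"tz":0,"ax":0,"ay":0,"az":0,"fingers":0.45},
    {"tx":-0.03,"ty":0,"tz":0,"ax":0,"ay":0,"az":0,"fingers":0.45}
  ]
}}

```text
t: 11.58
tool_pos: [522.6, 141.6, 274.0]
tool_rot: [[-0.225, 0.974, -0.0], [0.974, 0.225, -0.0], [-0.0, -0.0, -1.0]]
ft_force: [-0.1, -0.3, -0.4]
grip_width: 38.3
finger_force: 0.0
```

```bash
python3 ang.py b3
```

```text
11.5833 38.32431596482764
0 304 250 r 61 phi -117
0 303 251 r 55 phi -118
1 317 244 r 51 phi -105
1 316 245 r 47 phi -115
1 317 245 r 52 phi -108
1 317 247 r 54 phi -114
1 318 247 r 59 phi -108
1 318 248 r 60 phi -110
1 318 249 r 62 phi -113
-38 (array([-0.0314, -0.    ,  0.1406]), array([-0.    ,  0.    ,  0.0002])) [-0.0314 -0.      0.0006]
0 (array([-0.0006, -0.    ,  0.13  ]), array([-0.    ,  0.    ,  0.0002])) [-0.0006 -0.     -0.01  ]
38 (array([ 0.0302, -0.    ,  0.1406]), array([-0.    ,  0.    ,  0.0002])) [ 0.0302 -0.      0.0006]
```

The mark stopped near -152° coming one way and near -113° coming the other. The difference of about 40° gives a half-band of 20°, within the stated 18–25°. The middle is about -132°, so I grip near the top and carry back about 20°.

{"api": "apply_moves", "payload": {
  "grip_force": 60,
  "series": [
    {"tx":0.0082,"ty":0,"tz":0.04,"ax":0,"ay":0,"az":0,"fingers":0.45},
    {"tx":0.0082,"ty":0,"tz":0.08,"ax":0,"ay":0,"az":0,"fingers":0.45},
    {"tx":0.0082,"ty":0,"tz":0.11,"ax":0,"ay":0,"az":0,"fingers":0.45},
    {"tx":0.0082,"ty":0,"tz":0.131,"ax":0,"ay":0,"az":0,"fingers":0.45},
    {"tx":0.0082,"ty":0,"tz":0.131,"ax":0,"ay":0,"az":0,"fingers":0.45},
    {"tx":0.0082,"ty":0,"tz":0.131,"ax":0,"ay":0,"az":0,"fingers":0},
    {"tx":0.0082,"ty":0,"tz":0.131,"ax":0,"ay":0,"az":0,"fingers":0},
    {"tx":0.0082,"ty":0,"tz":0.131,"ax":0,"ay":0,"az":0,"fingers":0},
    {"tx":0.0082,"ty":0,"tz":0.131,"ax":0,"ay":0,"az":0,"fingers":0},
    {"tx":0.0082,"ty":0,"tz":0.131,"ax":0,"ay":0,"az":0,"fingers":0},
    {"tx":0.0082,"ty":0,"tz":0.131,"ax":0,"ay":0,"az":0,"fingers":0}
  ]
}}

```text
t: 12.65
tool_pos: [521.1, 149.6, 144.5]
tool_rot: [[-0.225, 0.974, 0.001], [0.974, 0.225, 0.0], [0.0, 0.001, -1.0]]
ft_force: [-4.6, -2.1, 5.7]
grip_width: 15.0
finger_force: 63.1
```

```bash
python3 ang.py c1
```

```text
12.65 14.962621467578693
0 304 250 r 61 phi -117
0 303 251 r 55 phi -118
1 316 245 r 47 phi -115
1 317 245 r 52 phi -108
1 317 247 r 54 phi -114
1 318 247 r 59 phi -108
1 318 248 r 60 phi -110
1 318 249 r 62 phi -113
-38 (array([-0.0395, -0.0004,  0.0111]), array([ 0.0013, -0.0001, -0.0002])) [-0.0395 -0.0002 -0.1289]
0 (array([-0.0087, -0.0004,  0.0005]), array([ 0.0013, -0.0001, -0.0002])) [-0.0087 -0.0002 -0.1395]
38 (array([ 0.022 , -0.0004,  0.0111]), array([ 0.0013, -0.0001, -0.0002])) [ 0.0221 -0.0002 -0.1289]
```

{"api": "apply_moves", "payload": {
  "series": [
    {"tx":-0.0022,"ty":0,"tz":-0.0003,"ax":0,"ay":0,"az":0,"fingers":0},
    {"tx":-0.0044,"ty":0,"tz":-0.0006,"ax":0,"ay":0,"az":0,"fingers":0},
    {"tx":-0.0066,"ty":0,"tz":-0.0007,"ax":0,"ay":0,"az":0,"fingers":0},
    {"tx":-0.0088,"ty":0,"tz":-0.0008,"ax":0,"ay":0,"az":0,"fingers":0},
    {"tx":-0.011,"ty":0,"tz":-0.0007,"ax":0,"ay":0,"az":0,"fingers":0},
    {"tx":-0.0132,"ty":0,"tz":-0.0006,"ax":0,"ay":0,"az":0,"fingers":0},
    {"tx":-0.0154,"ty":0,"tz":-0.0003,"ax":0,"ay":0,"az":0,"fingers":0},
    {"tx":-0.0176,"ty":0,"tz":0,"ax":0,"ay":0,"az":0,"fingers":0},
    {"tx":-0.0176,"ty":0,"tz":0,"ax":0,"ay":0,"az":0,"fingers":0},
    {"tx":-0.0176,"ty":0,"tz":0,"ax":0,"ay":0,"az":0,"fingers":0},
    {"tx":-0.0176,"ty":0,"tz":0,"ax":0,"ay":0,"az":0,"fingers":0}
  ]
}}

```text
t: 13.72
tool_pos: [524.1, 136.3, 144.7]
tool_rot: [[-0.227, 0.974, -0.001], [0.974, 0.227, 0.009], [0.009, 0.001, -1.0]]
ft_force: [-9.1, 9.4, 7.7]
grip_width: 15.3
finger_force: 63.8
```

```bash
python3 ang.py c2; python3 crop.py c2
```

```text
13.7167 15.27305636675052
0 303 254 r 61 phi -128
0 301 255 r 47 phi -129
0 302 255 r 55 phi -131
1 316 246 r 48 phi -118
1 316 247 r 50 phi -121
1 316 249 r 53 phi -127
1 317 249 r 57 phi -119
1 317 250 r 59 phi -122
1 317 251 r 60 phi -124
-38 (array([-0.026 , -0.0003,  0.011 ]), array([ 0.0012, -0.0091,  0.0018])) [-0.0247 -0.0002 -0.129 ]
0 (array([ 0.0049, -0.0003,  0.0007]), array([ 0.0012, -0.0091,  0.0018])) [ 6.100e-03 -1.000e-04 -1.393e-01]
38 (array([ 0.0355, -0.0002,  0.0116]), array([ 0.0012, -0.0091,  0.0018])) [ 3.680e-02 -1.000e-04 -1.284e-01]
```

View pics/c2.png

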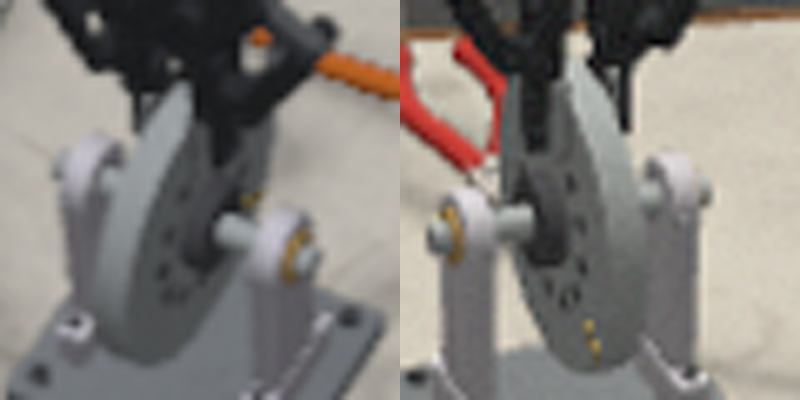

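The crops show the mark at side (589,338) and scene (252,200), about 7° short of the middle because the arm gave a little. I carry it a bit further.

{"api": "apply_moves", "payload": {
  "series": [
    {"tx":-0.002,"ty":0,"tz":0.0003,"ax":0,"ay":0,"az":0,"fingers":0},
    {"tx":-0.004,"ty":0,"tz":0.0006,"ax":0,"ay":0,"az":0,"fingers":0},
    {"tx":-0.006,"ty":0,"tz":0.001,"ax":0,"ay":0,"az":0,"fingers":0},
    {"tx":-0.008,"ty":0,"tz":0.0012,"ax":0,"ay":0,"az":0,"fingers":0},
    {"tx":-0.008,"ty":0,"tz":0.0012,"ax":0,"ay":0,"az":0,"fingers":0},
    {"tx":-0.008,"ty":0,"tz":0.0012,"ax":0,"ay":0,"az":0,"fingers":0},
    {"tx":-0.008,"ty":0,"tz":0.0012,"ax":0,"ay":0,"az":0,"fingers":0},
    {"tx":-0.008,"ty":0,"tz":0.0012,"ax":0,"ay":0,"az":0,"fingers":0},
    {"tx":-0.008,"ty":0,"tz":0.0012,"ax":0,"ay":0,"az":0,"fingers":0},
    {"tx":-0.008,"ty":0,"tz":0.0012,"ax":0,"ay":0,"az":0,"fingers":0},
    {"tx":-0.008,"ty":0,"tz":0.0012,"ax":0,"ay":0,"az":0,"fingers":0},
    {"tx":-0.008,"ty":0,"tz":0.0012,"ax":0,"ay":0,"az":0,"fingers":0}
  ]
}}

```text
t: 14.87
tool_pos: [525.8, 128.4, 143.2]
tool_rot: [[-0.226, 0.974, -0.001], [0.974, 0.226, 0.009], [0.009, 0.001, -1.0]]
ft_force: [-7.3, 10.2, 5.4]
grip_width: 15.3
finger_force: 64.2
```

```bash
python3 ang.py c3
```

```text
14.8667 15.268751492138698
0 302 256 r 57 phi -134
1 315 247 r 46 phi -130
1 315 248 r 48 phi -132
1 315 249 r 51 phi -135
1 316 249 r 53 phi -127
1 316 250 r 55 phi -129
1 316 251 r 57 phi -131
1 316 252 r 59 phi -134
-38 (array([-0.0179, -0.0002,  0.0097]), array([ 0.001 , -0.0088,  0.0015])) [-1.660e-02 -1.000e-04 -1.303e-01]
0 (array([ 0.013 , -0.0002, -0.0007]), array([ 0.001 , -0.0088,  0.0015])) [ 0.0142 -0.     -0.1407]
38 (array([ 0.0437, -0.0001,  0.0102]), array([ 0.001 , -0.0088,  0.0015])) [ 0.0449 -0.     -0.1298]
```

The mark reads -131° (side) and -134° (scene), midway between the two stops of each view. The rotor is gripped at 64 N and at rest.

```bash
python3 -c "
from rig import ticket
print(ticket.sign_off())"
```

```text
the job is handed in; nothing more can be done
None
```

I handed the job in with the rotor gripped at about 64 N and held still at the middle of its two stops, so the heavy side should be straight down to within a few degrees; the verdict was not shown.

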